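# Clamp a horn stake in the quick-slide vice

### The job

Set up the horn stake in the quick-slide vice: stand its foot on the vice bed between the jaws, head along the jaws and foot wholly within their width; push the sliding jaw up by its block until it bears firmly on the foot and the foot bears on the fixed jaw; then press the cam lever fully down so that the stake is held tight and upright. Push firmly but do not ram the jaw, keep the lever raised until then, and leave the dome stake and the other tools where they are.

Things in the scene. Friction and masses are not known exactly. Their poses are not given: they have to be found in the camera images.
- horn_stake: steel horn stake (like a tiny anvil). Foot block 44 (own x) x 24 (y) x 36 mm tall; head 28 mm wide (y): flat-topped heel from x = -48 to +14 mm, z = 38 to 56, then a round horn tapering to x = +62. About 0.55 kg. Origin: centre of the underside of the foot; z up, x along the horn. Starts standing on the tray; grip it across the heel
- dome_stake: steel dome stake: the same 44x24x36 mm foot under a round mushroom head, 43 mm across, 65 mm high in all. Origin: centre of its underside. Stands on the tray; the two stakes may have changed places
- vice: fixed grey quick-slide vice, 152 mm long (own x), 80 mm wide. Origin: on the tray, 35 mm from the fixed jaw's face; z up. Flat bed between the jaws at z = 22 mm. Fixed jaw face at x = +35 mm, looking to -x; jaws 68 mm wide (y = -34 to +34 mm), tops at z = 52 mm; the moving jaw slides along x, gap 40 to 46 mm at the start
- vice_face: steel face plate of the moving jaw, 68 mm wide, z = 23 to 52 mm. Origin: on its gripping surface, mid-width, at tray height (z = 0); axes as the vice's. Sprung (about 6 N/mm, 2 mm) on the slide block; lowering the cam lever pushes it 1.8 mm forward (+x of the vice)
- slide_block (a point): middle of the top of the moving jaw's slide block, 34 mm behind the face plate; block 34 mm wide across the vice, 34 mm long, 23 to 50 mm above the tray. Pinch its sides to slide the jaw: it moves stiffly (about 12 N of friction) and stays where it is left
- vice_lever (a joint): cam lever hinged at the rear of the slide block: 0 = fully down, level (jaw tightened); about 0.8 rad = raised (as it starts). Its pivot runs across the vice, 22 mm behind point slide_block (away from the jaws) and 44 mm above the tray; it points away from the jaws and stays where it is left
- lever_grip (a point): top of the cam lever's black end, 22 mm wide, 60 mm from its pivot
- pliers: teal-handled flat-nose pliers, 149 mm, at the front of the tray; a bystander. Origin: centre of its underside
- brush: wooden-handled scratch brush, 150 mm, at the front of the tray; a bystander. Origin: centre of its underside
- mandrel: tapered steel ring mandrel with black grip, 316 mm, behind the vice; a bystander. Origin: centre of its underside
- block: square steel bench block, 75x75x22 mm, behind, left of the vice; a bystander. Origin: centre of its underside
- tweezers: steel tweezers, 140 mm, left of the vice; a bystander. Origin: centre of its underside
- cutters: yellow and black side cutters, 138 mm, at the left of the tray; a bystander. Origin: centre of its underside

How it is judged:
By the outcome, as a careful person would: the job done as asked, in the order asked, and still so for the second after the job is handed in, with the robot touching nothing.
It also fails if it takes over 61 s, if anything falls off the work surface, if the arm or the gripper's body presses on something with over 40 N, if the wrist force passes 120 N, or if a joint passes its speed limit or range.

### The arm

A 6-joint arm with a two-finger parallel gripper is mounted at the origin on a cart in front of the work surface, level with it; the furniture and walls round the work are solid. World frame = base frame: x ahead of the robot, y to its left, z up, the work surface at z = 0. Lengths are in m, angles in rad, forces in N, time in s.
With the tool pointing down it reaches from about 0.225 to 0.875 m from the base axis. Payload 3.4 kg.
Tool frame: the origin (TCP) lies at the very end of the fingers, on their centre line; the grasp point (between the pads) lies 19 mm behind it (manip.tcp_to_grasp is the distance from the TCP to the grasp point, in m); z points along the fingers, y is the line along which they close (so a half turn about z gives the same grasp; the last joint's range is limited). The gripper opens to 85 mm and grips with 20 to 120 N. Pads are 22 mm wide; open, the fingers measure 114 mm over their backs; the gripper's body (76 mm by 85 mm) begins 54 mm behind the grasp point. The pads swing forward as they close: fully open they stand 13 mm farther back than shut.
Start: joints at [-1.467, 0.276, 1.505, -0, 1.361, -0.121], TCP at [0.128, -0.561, 0.231] pointing down, gripper open.
Joint ranges: [-2.89, 2.89], [-0.75, 2.08], [0.22, 2.7], [-1.18, 4.32], [0.11, 2.71], [-2.7, 2.7]. Speed limits (rad/s): [2.57, 2.57, 3.14, 3.14, 3.14, 3.14].

### API

Orientations are given as a unit quaternion [w, x, y, z].
In Python, from rig import status, get_image, job, manip gives the robot as it stands.
- The arm moves only by the tool apply_moves, never from a script. Its arguments are lists of equal length, an entry for each row: "xyz": the shift along the tool's x, y, z each as a share of 0.3 m, from -1 to 1, a list of three; "rot": the turn, a rotation vector about the tool's x, y, z each as a share of 60 degrees, from -1 to 1, a list of three; "hand": the opening, from -1 (shut) to 1 (fully open). A call has 1 to 8 rows; each row shifts and turns the commanded pose from where the row before left it, along the tool's axes as they then stand; what a row does not reach is not made up. A row lasts 1/8 s, in which the tool goes at most 62.5 mm and 10.7 degrees, less where a joint would pass 70% of its speed; a pose out of reach is approached as far as the arm can. A call with a number of a shift or a turn outside -1 to 1 is refused whole. A call with a gripper value outside its range is refused whole. The fingers move at their own pace and stop on an object; "force" is the grip in N (left out, the last holds). Time passes only in rows, so rows that do not move let the fingers close. It gives the time, the measured TCP pose, the force, the opening and the grip force at its end, in the units of the state.
- status.get_state(): the state, without advancing time (a new reading comes with each control period).
- get_image(name): name is "side" or "top"; returns a dict with "pixels" (480x640x3 uint8, red, green, blue), "fovy" (degrees; the focal length in pixels is half the picture's height over the tangent of half this angle, whatever the lens; pixels are square), "cx", "cy" (the principal point, pixels), "origin" and "orientation" of the camera in the world. Camera axes: x right, y down, z forward; pixel columns grow to the right and rows downward; lengths in m; the calibration is good to about 2 mm. A picture is of the moment at which its call begins. There is no depth.
- job.sign_off(): hands the job in; it is judged then, once.
The state is a dict: "clock": time; "qpos": joint angles; "qd": joint speeds; "effort": joint torques, N m; "position": TCP position; "ee_rot": TCP orientation; "contact_force": force on the tool from outside, world axes, zero at the start; "moment": the same for the moment, N m; "width": finger opening in m; "gripper_force": force on a finger pad.
Only numpy, scipy, OpenCV 4.12 (cv2) and the standard library are available. Lean on these libraries where they do the work, as an engineer would, in place of code of your own. Each camera call takes 0.05 s, during which the arm holds its last target. There are 200 camera calls.

## Working session

There is one attempt and no reset: what is moved stays moved. The work goes in short steps, Python scripts to look and compute and a tool call to move; the robot and the scene stay as the last step left them, time stands still between calls to the robot, and variables do not carry over. Pictures are saved under pics/ and viewed, at most 10 in all, crops included, and the job is handed in when it is done.

Besides the shell and the picture viewer there is one more tool, called as name(argument=value, ...) on one line, values as JSON. apply_moves: Moves the arm, as the interface text tells. Its arguments: {"type":"object","properties":{"xyz":{"type":"array","items":{"type":"array","items":{"type":"number","minimum":-1,"maximum":1}}},"rot":{"type":"array","items":{"type":"array","items":{"type":"number","minimum":-1,"maximum":1}}},"hand":{"type":"array","items":{"type":"number"}},"force":{"type":"number"}},"required":["xyz","rot","hand"]}

```bash
mkdir -p pics; ls
cat > h.py <<'E'
import numpy as np, cv2
from rig import status,get_image,job,manip
def grab(n,f):
    d=get_image(n); cv2.imwrite('pics/'+f+'.png',d['pixels'][:,:,::-1]); 
    np.save('pics/'+f+'.npy',{k:v for k,v in d.items()},allow_pickle=True); return d
def load(f): return np.load('pics/'+f+'.npy',allow_pickle=True).item()
def R(q):
    from scipy.spatial.transform import Rotation as T
    return T.from_quat([q[1],q[2],q[3],q[0]]).as_matrix()
def ray(d,u,v):
    f=240/np.tan(np.radians(d['fovy'])/2)
    return np.array(d['origin']),R(d['orientation'])@np.array([(u-d['cx'])/f,(v-d['cy'])/f,1])
def plane(d,u,v,z):
    o,r=ray(d,u,v); return o+r*(z-o[2])/r[2]
def proj(d,p):
    f=240/np.tan(np.radians(d['fovy'])/2)
    c=R(d['orientation']).T@(np.array(p)-d['origin']); return c[:2]/c[2]*f+[d['cx'],d['cy']]
E
python3 - <<'E'
from h import *
for n in('side','top'):
    d=grab(n,n+'0'); print(n,d['fovy'],d['cx'],d['cy'],d['origin'],R(d['orientation']).round(3).tolist())
print(status.get_state(),manip.tcp_to_grasp)
E
```

```text
pics
side 46.9806076203891 321.3890005106622 236.29529407325722 [0.11979002 0.6047134  0.61106298] [[-0.833, -0.361, 0.418], [-0.553, 0.536, -0.638], [0.006, -0.763, -0.646]]
top 56.080025135537795 308.90225621391403 239.66372385001736 [0.33445737 0.07529716 0.88516271] [[0.027, -0.982, 0.189], [-1.0, -0.03, -0.011], [0.017, -0.189, -0.982]]
{'clock': 0.1, 'qpos': array([-1.46701782e+00,  2.76539780e-01,  1.50602105e+00, -1.30311343e-05,
        1.36067756e+00, -1.21007277e-01]), 'qd': array([ 0.00043613,  0.00016527, -0.00275094, -0.00016758,  0.00020481,
        0.00089546]), 'effort': array([ 1.01558358e-03, -4.17699873e+01, -2.46404099e+01, -2.00535028e-04,
        5.80925698e-03, -4.44445931e-06]), 'position': array([ 0.12810322, -0.56006703,  0.23051584]), 'ee_rot': array([-8.22889238e-04,  9.93690075e-01,  1.12157733e-01,  7.17477645e-07]), 'contact_force': array([ 0.78628324, -0.51989945, -0.22631269]), 'moment': array([ 0.01545574, -0.04127002, -0.01965252]), 'gripper_force': 0.0, 'width': 0.08498237743413792} 0.0187
```

View pics/top0.png

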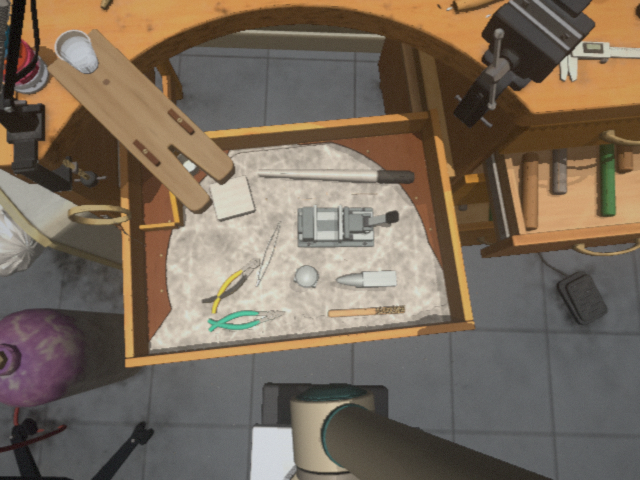

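View pics/side0.png

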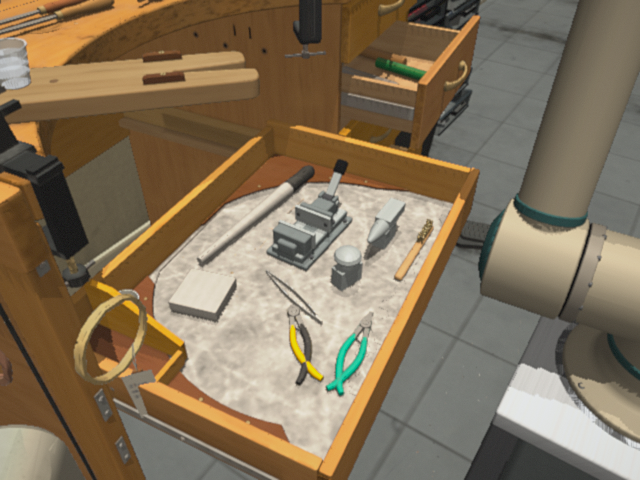

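The top view shows the vice at about (336,226), with the fixed jaw on the left and the lever on the right. The horn stake is at (365,280) with its horn to the left, and the dome stake is at (306,276). I'll zoom in for measurements.

Run:
```python
from h import *
a=cv2.imread('pics/top0.png')[195:300,285:415]; b=cv2.imread('pics/side0.png')[150:290,255:415]
cv2.imwrite('pics/c1.png',cv2.resize(a,None,fx=6,fy=5.7,interpolation=cv2.INTER_CUBIC)[:600])
cv2.imwrite('pics/c1.png',cv2.resize(a,None,fx=5.7,fy=5.7,interpolation=cv2.INTER_CUBIC))
cv2.imwrite('pics/c2.png',cv2.resize(b,None,fx=4.2,fy=4.2,interpolation=cv2.INTER_CUBIC))
```

```text
(no output)
```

View pics/c1.png

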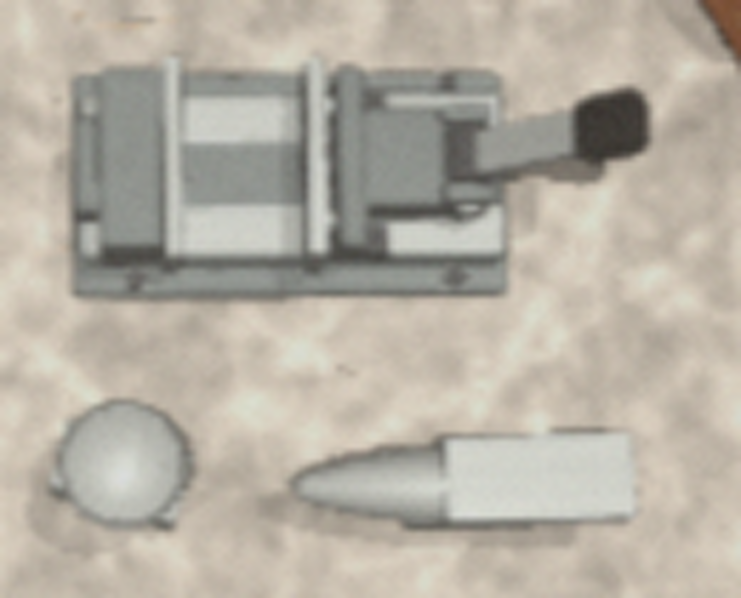

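View pics/c2.png

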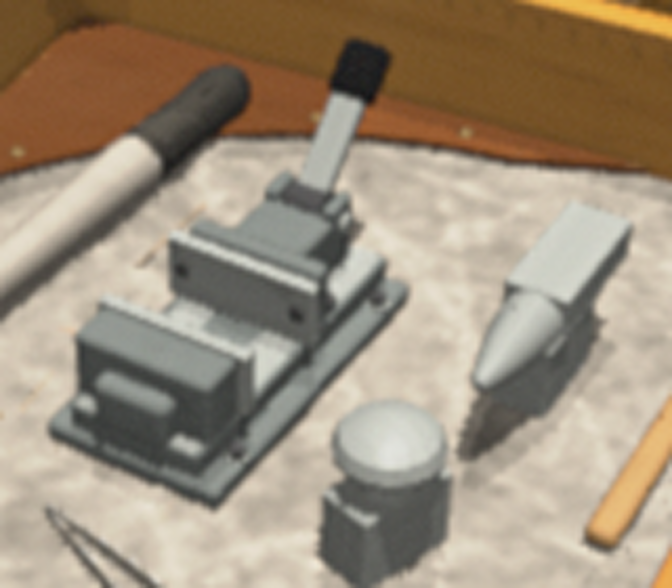

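Run:
```python
from h import *
d=load('top0'); s=load('side0')
def T(u,v,z): return plane(d,u/5.7+285-.4,v/5.7+195-.4,z)
def S(u,v,z): return plane(s,u/4.2+255-.4,v/4.2+150-.4,z)
def pr(n,*a): print(n,*[ (x*1000).round(1)[:3].tolist() for x in a])
H=[T(*c,.056) for c in((445,437),(632,432),(635,518),(446,521))]; pr('heel T',*H)
pr('heel S front-left,backleft, backright,frontright',*[S(*c,.056) for c in((510,283),(573,205),(630,225),(577,303))])
pr('fixed face top T',T(181,60,.052),T(181,255,.052)); pr('moving face T',T(307,60,.052),T(307,255,.052))
pr('moving plate back',T(325,60,.052))
pr('fixed S (light plate outer edge ends)',S(104,298,.052),S(252,358,.052))
pr('moving S face edge',S(170,235,.052),S(322,290,.052))
pr('base T',T(75,296,.006),T(503,294,.006),T(75,75,.006),T(500,72,.006))
pr('block T',*[T(*c,.05) for c in((370,110),(440,110),(440,208),(372,208))])
pr('base S',S(210,505,.006),S(405,285,.006),S(52,428,.006))
# lever tip triangulate: centre of black
o1,r1=ray(d,610/5.7+285-.4,124/5.7+195-.4);o2,r2=ray(s,361/4.2+255-.4,70/4.2+150-.4)
t=np.linalg.lstsq(np.c_[r1,-r2],o2-o1,rcond=None)[0]; pr('lever',o1+r1*t[0],o2+r2*t[1])
pr('dome',T(125,462,.05)); 
pr('tip',*[T(292,485,.045)])
```

```text
heel T [437.4, -35.3, 56.0] [440.8, -96.3, 56.0] [412.9, -97.0, 56.0] [410.2, -35.8, 56.0]
heel S front-left,backleft, backright,frontright [432.5, -33.7, 56.0] [436.3, -92.4, 56.0] [411.0, -93.3, 56.0] [405.1, -37.2, 56.0]
fixed face top T [562.4, 53.4, 52.0] [495.9, 51.8, 52.0]
moving face T [563.8, 11.1, 52.0] [497.1, 10.1, 52.0]
moving plate back [564.0, 5.0, 52.0]
fixed S (light plate outer edge ends) [560.1, 57.5, 52.0] [492.7, 55.4, 52.0]
moving S face edge [562.5, 10.6, 52.0] [493.1, 6.3, 52.0]
base T [489.2, 87.0, 6.0] [494.3, -62.0, 6.0] [568.4, 89.5, 6.0] [574.2, -61.0, 6.0]
block T [547.7, -10.5, 50.0] [548.4, -34.0, 50.0] [514.8, -34.1, 50.0] [514.1, -11.5, 50.0]
base S [488.3, 90.2, 6.0] [496.7, -65.3, 6.0] [564.3, 89.0, 6.0]
lever [535.2, -83.2, 90.0] [533.1, -84.2, 89.6]
dome [427.0, 68.4, 50.0]
tip [421.5, 13.4, 45.0]
```

```bash
cat >> h.py <<'E'
def pose(st=None):
    st=st or status.get_state(); M=R(st['ee_rot']); return np.array(st['position']),np.degrees(np.arctan2(M[1,1],M[0,1])),M
def plan(p,psi,n,nr=None):
    "n rows to world p (m), tool-y yaw psi (deg), shares"
    x,a,M=pose(); nr=nr or n; dl=((psi-a+180)%360-180); print('at',(x*1000).round(1),a.round(2),'tilt',np.degrees(np.arccos(-M[2,2])).round(2))
    for i in range(n):
        b=np.radians(a+dl*min(i,nr)/nr); w=(np.array(p)-x)/n
        t=np.array([-np.sin(b)*w[0]+np.cos(b)*w[1],np.cos(b)*w[0]+np.sin(b)*w[1],-w[2]])
        print((t/.3).round(3).tolist(), round(-dl/nr/60,4) if i<nr else 0)
E
python3 -c "
from h import *
plan((.4225,-.050,.15),2.6,12,8)"
```

```text
at [ 128.1 -560.1  230.5] -77.12 tilt 0.09
[0.111, -0.12, 0.022] -0.1661
[0.13, -0.099, 0.022] -0.1661
[0.146, -0.075, 0.022] -0.1661
[0.156, -0.048, 0.022] -0.1661
[0.162, -0.021, 0.022] -0.1661
[0.163, 0.008, 0.022] -0.1661
[0.16, 0.036, 0.022] -0.1661
[0.151, 0.063, 0.022] -0.1661
[0.138, 0.088, 0.022] 0
[0.138, 0.088, 0.022] 0
[0.138, 0.088, 0.022] 0
[0.138, 0.088, 0.022] 0
```

apply_moves(xyz=[[0.11,-0.12,0.02],[0.13,-0.1,0.02],[0.145,-0.075,0.02],[0.155,-0.05,0.02],[0.16,-0.02,0.02],[0.165,0.01,0.02],[0.16,0.035,0.02],[0.15,0.065,0.02]], rot=[[0,0,-0.166],[0,0,-0.166],[0,0,-0.166],[0,0,-0.166],[0,0,-0.166],[0,0,-0.166],[0,0,-0.166],[0,0,-0.166]], hand=[0,0,0,0,0,0,0,0])

```text
clock: 1.1
position: [0.3245, -0.2195, 0.183]
ee_rot: [0.0, 0.689, 0.725, 0.0]
contact_force: [0.2, -0.7, -0.2]
width: 0.0427
gripper_force: 0.0
```

apply_moves(xyz=[[0.14,0.09,0.02],[0.14,0.09,0.02],[0.14,0.09,0.02],[0.14,0.09,0.02],[0,0,0],[0,0,0]], rot=[[0,0,0],[0,0,0],[0,0,0],[0,0,0],[0,0,0],[0,0,0]], hand=[0.3,0.3,0.3,0.3,0.3,0.3])

```text
clock: 1.85
position: [0.424, -0.0485, 0.159]
ee_rot: [-0.0, 0.691, 0.723, -0.001]
contact_force: [0.4, 0.8, 0.5]
width: 0.0555
gripper_force: 0.0
```

```bash
python3 -c "
from h import *
s=status.get_state();print(s['qpos'].round(2),s['width'],s['clock'],s['contact_force'].round(2))
plan((.4225,-.050,.034),2.6,4)"
```

```text
[-0.28  0.11  1.91 -0.    1.12 -0.32] 0.055472824194374014 1.85 [0.35 0.77 0.5 ]
at [424.  -48.5 159. ] 2.62 tilt 0.07
[-0.001, -0.001, 0.104] 0.0001
[-0.001, -0.001, 0.104] 0.0001
[-0.001, -0.001, 0.104] 0.0001
[-0.001, -0.001, 0.104] 0.0001
```

apply_moves(xyz=[[0,0,0.1],[0,0,0.1],[0,0,0.1],[0,0,0.1],[0,0,0.02],[0,0,0]], rot=[[0,0,0],[0,0,0],[0,0,0],[0,0,0],[0,0,0],[0,0,0]], hand=[0.3,0.3,0.3,0.3,0.3,0.3])

```text
clock: 2.6
position: [0.4245, -0.0493, 0.0336]
ee_rot: [0.0, 0.692, 0.722, -0.0]
contact_force: [-0.4, -0.6, -0.8]
width: 0.0554
gripper_force: 0.0
```

apply_moves(xyz=[[0,0,0],[0,0,0],[0,0,0],[0,0,0],[0,0,0],[0,0,0]], rot=[[0,0,0],[0,0,0],[0,0,0],[0,0,0],[0,0,0],[0,0,0]], hand=[-0.2,-0.45,-0.6,-0.6,-0.6,-0.6], force=60)

```text
clock: 3.35
position: [0.4249, -0.0488, 0.0345]
ee_rot: [0.001, 0.691, 0.723, 0.0]
contact_force: [-1.3, -1.9, 5.2]
width: 0.0268
gripper_force: 58.8
```

apply_moves(xyz=[[0,0,-0.05],[0,0,-0.1],[0,0,-0.1],[0,0,-0.1],[0,0,0],[0,0,0]], rot=[[0,0,0],[0,0,0],[0,0,0],[0,0,0],[0,0,0],[0,0,0]], hand=[-0.6,-0.6,-0.6,-0.6,-0.6,-0.6])

```text
clock: 4.1
position: [0.4231, -0.048, 0.1371]
ee_rot: [-0.001, 0.691, 0.723, -0.001]
contact_force: [-0.3, -0.5, -7.2]
width: 0.0269
gripper_force: 61.1
```

Run:
```python
from h import *
a=grab('top','top1')['pixels'][190:310,270:430]; d=grab('side','side1'); b=d['pixels'][100:290,255:475]
x,_,_=pose(); print(x)
a=cv2.resize(a,(400,300),interpolation=cv2.INTER_CUBIC);b=cv2.resize(b,(400,345),interpolation=cv2.INTER_CUBIC)
c=np.zeros((345,800,3),np.uint8);c[:300,:400]=a;c[:,400:]=b
cv2.imwrite('pics/c3.png',c[:,:,::-1])
plan((.530,.0385,.145),91.8,9)
```

```text
[ 0.42299153 -0.04795508  0.13669436]
at [423.  -48.  136.7] 2.56 tilt 0.21
[0.03, 0.041, -0.003] -0.1653
[0.023, 0.046, -0.003] -0.1653
[0.015, 0.049, -0.003] -0.1653
[0.006, 0.051, -0.003] -0.1653
[-0.003, 0.051, -0.003] -0.1653
[-0.012, 0.05, -0.003] -0.1653
[-0.02, 0.047, -0.003] -0.1653
[-0.028, 0.043, -0.003] -0.1653
[-0.035, 0.037, -0.003] -0.1653
```

View pics/c3.png

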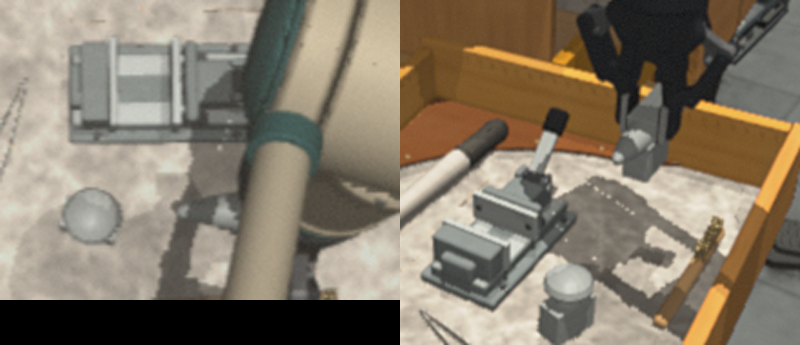

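The stake is held level and straight in the fingers. Next I carry it over the vice, turning it a quarter turn.

apply_moves(xyz=[[0.03,0.04,-0.005],[0.022,0.045,-0.005],[0.014,0.048,-0.005],[0.006,0.05,-0.005],[-0.003,0.05,0],[-0.012,0.05,0],[-0.02,0.047,0],[-0.028,0.042,0]], rot=[[0,0,-0.165],[0,0,-0.165],[0,0,-0.165],[0,0,-0.165],[0,0,-0.165],[0,0,-0.165],[0,0,-0.165],[0,0,-0.165]], hand=[-0.6,-0.6,-0.6,-0.6,-0.6,-0.6,-0.6,-0.6])

```text
clock: 5.2
position: [0.5183, 0.0278, 0.1424]
ee_rot: [-0.002, 0.069, 0.998, -0.0]
contact_force: [0.7, -0.0, -7.1]
width: 0.0268
gripper_force: 60.9
```

apply_moves(xyz=[[-0.035,0.035,0],[0,0,0],[0,0,0]], rot=[[0,0,-0.165],[0,0,0],[0,0,0]], hand=[-0.6,-0.6,-0.6])

```text
clock: 5.58
position: [0.5294, 0.036, 0.1431]
ee_rot: [-0.002, -0.013, 1.0, -0.0]
contact_force: [-0.5, 0.7, -6.3]
width: 0.0269
gripper_force: 61.0
```

Run:
```python
from h import *
print(status.get_state()['qpos'].round(2))
plan((.530,.036,.085),91.8,2)
a=grab('top','top2')['pixels'][190:310,270:430]; d=grab('side','side2'); b=d['pixels'][100:290,220:440]
a=cv2.resize(a,(400,300),interpolation=cv2.INTER_CUBIC);b=cv2.resize(b,(400,345),interpolation=cv2.INTER_CUBIC)
c=np.zeros((345,800,3),np.uint8);c[:300,:400]=a;c[:,400:]=b
cv2.imwrite('pics/c4.png',c[:,:,::-1])
```

```text
[-0.06  0.28  1.74 -0.    1.13 -1.66]
at [529.4  36.  143.1] 91.53 tilt 0.19
[-0.001, -0.0, 0.097] -0.0022
[-0.001, -0.0, 0.097] -0.0022
```

View pics/c4.png

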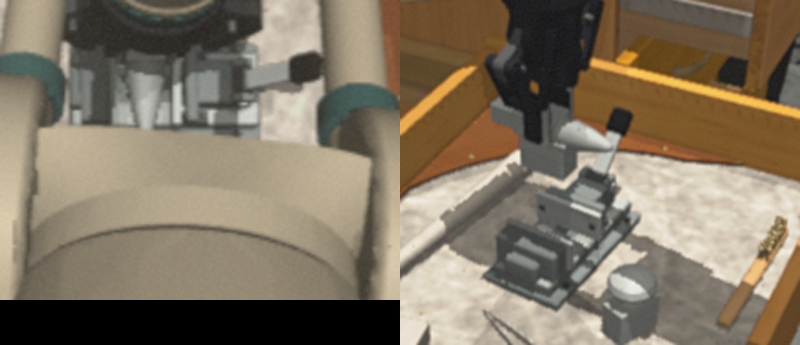

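The stake hangs above the gap, horn towards the robot and square to the jaws. I'll lower it.

apply_moves(xyz=[[0,0,0.08],[0,0,0.08],[0,0,0.05],[0,0,0.05],[0,0,0.01],[0,0,0]], rot=[[0,0,0],[0,0,0],[0,0,0],[0,0,0],[0,0,0],[0,0,0]], hand=[-0.6,-0.6,-0.6,-0.6,-0.6,-0.6])

```text
clock: 6.42
position: [0.5311, 0.0362, 0.0634]
ee_rot: [0.0, -0.014, 1.0, -0.0]
contact_force: [0.3, 0.5, -6.0]
width: 0.0269
gripper_force: 60.9
```

apply_moves(xyz=[[0,0,0.004],[0,0,0.004],[0,0,0.004],[0,0,0]], rot=[[0,0,0],[0,0,0],[0,0,0],[0,0,0]], hand=[-0.6,-0.6,-0.6,-0.6])

```text
clock: 6.92
position: [0.5307, 0.0363, 0.0596]
ee_rot: [-0.0, -0.014, 1.0, -0.0]
contact_force: [0.1, 1.0, -5.8]
width: 0.027
gripper_force: 60.9
```

apply_moves(xyz=[[0,0,0.004],[0,0,0.003],[0,0,0.003],[0,0,0]], rot=[[0,0,0],[0,0,0],[0,0,0],[0,0,0]], hand=[-0.6,-0.6,-0.6,-0.6])

```text
clock: 7.42
position: [0.5308, 0.0363, 0.0567]
ee_rot: [0.0, -0.014, 1.0, -0.0]
contact_force: [-0.1, 0.7, -6.4]
width: 0.0267
gripper_force: 61.0
```

apply_moves(xyz=[[0,0,0.003],[0,0,0.002],[0,0,0]], rot=[[0,0,0],[0,0,0],[0,0,0]], hand=[-0.6,-0.6,-0.6])

```text
clock: 7.8
position: [0.5309, 0.0362, 0.0565]
ee_rot: [0.0, -0.015, 1.0, -0.0]
contact_force: [-2.7, 0.3, 5.7]
width: 0.0271
gripper_force: 62.6
```

apply_moves(xyz=[[0,0,-0.002],[0,0,0],[0,0,0],[0,0,0]], rot=[[0,0,0],[0,0,0],[0,0,0],[0,0,0]], hand=[-0.6,-0.2,0.1,0.1])

```text
clock: 8.3
position: [0.5312, 0.0362, 0.0558]
ee_rot: [0.0, -0.014, 1.0, -0.0]
contact_force: [0.0, -0.4, 0.1]
width: 0.0471
gripper_force: 0.0
```

apply_moves(xyz=[[0,0,-0.03],[0,0,-0.06],[0,0,-0.1],[0,0,-0.1]], rot=[[0,0,0],[0,0,0],[0,0,0],[0,0,0]], hand=[0.1,0.1,0.1,0.1])

```text
clock: 8.8
position: [0.5309, 0.0363, 0.1441]
ee_rot: [0.0, -0.014, 1.0, -0.0]
contact_force: [0.5, -1.3, 0.2]
width: 0.0469
gripper_force: 0.0
```

Run:
```python
from h import *
plan((.5315,-.023,.145),1.8,8)
```

```text
at [530.9  36.3 144.1] 91.66 tilt 0.02
[0.0, -0.025, -0.0] 0.1872
[-0.004, -0.024, -0.0] 0.1872
[-0.009, -0.023, -0.0] 0.1872
[-0.013, -0.021, -0.0] 0.1872
[-0.017, -0.018, -0.0] 0.1872
[-0.02, -0.014, -0.0] 0.1872
[-0.023, -0.01, -0.0] 0.1872
[-0.024, -0.005, -0.0] 0.1872
```

apply_moves(xyz=[[0,-0.022,0],[-0.004,-0.021,0],[-0.008,-0.02,0],[-0.011,-0.018,0],[-0.015,-0.015,0],[-0.018,-0.013,0],[-0.02,-0.01,0],[-0.021,-0.006,0]], rot=[[0,0,0.166],[0,0,0.166],[0,0,0.166],[0,0,0.166],[0,0,0.166],[0,0,0.166],[0,0,0.166],[0,0,0.166]], hand=[0.3,0.3,0.3,0.3,0.3,0.3,0.3,0.3])

```text
clock: 9.8
position: [0.535, -0.0159, 0.1434]
ee_rot: [0.0, 0.632, 0.775, 0.0]
contact_force: [-0.4, -0.1, 0.1]
width: 0.0555
gripper_force: 0.0
```

apply_moves(xyz=[[-0.022,-0.002,0],[0,0,0],[0,0,0]], rot=[[0,0,0.166],[0,0,0],[0,0,0]], hand=[0.3,0.3,0.3])

```text
clock: 10.18
position: [0.5356, -0.0221, 0.1431]
ee_rot: [0.0, 0.694, 0.72, 0.0]
contact_force: [0.3, 0.2, -0.9]
width: 0.0555
gripper_force: 0.0
```

Run:
```python
from h import *
plan((.5312,-.020,.032),1.8,4)
a=grab('top','top3')['pixels'][190:310,270:430]; d=grab('side','side3'); b=d['pixels'][100:290,220:440]
a=cv2.resize(a,(400,300),interpolation=cv2.INTER_CUBIC);b=cv2.resize(b,(400,345),interpolation=cv2.INTER_CUBIC)
c=np.zeros((345,800,3),np.uint8);c[:300,:400]=a;c[:,400:]=b
cv2.imwrite('pics/c5.png',c[:,:,::-1])
```

```text
at [535.6 -22.1 143.1] 2.15 tilt 0.02
[0.002, -0.004, 0.093] 0.0015
[0.002, -0.004, 0.093] 0.0015
[0.002, -0.004, 0.093] 0.0015
[0.002, -0.004, 0.093] 0.0015
```

View pics/c5.png

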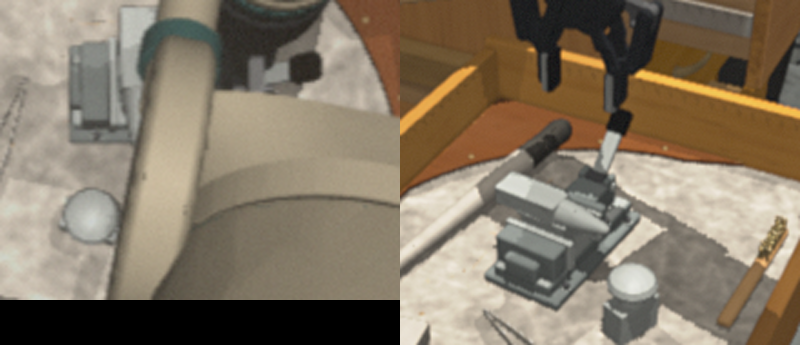

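The stake stands upright between the jaws, and the lever is still raised. Next I go down around the slide block.

apply_moves(xyz=[[0.003,-0.005,0.09],[0.003,-0.005,0.09],[0.002,-0.004,0.09],[0,0,0.07],[0,0,0.03],[0,0,0]], rot=[[0,0,0],[0,0,0],[0,0,0],[0,0,0],[0,0,0],[0,0,0]], hand=[0.3,0.3,0.3,0.3,0.3,0.3])

```text
clock: 11.02
position: [0.5325, -0.0217, 0.0314]
ee_rot: [0.002, 0.694, 0.72, -0.001]
contact_force: [1.8, -5.6, -4.6]
width: 0.0553
gripper_force: 3.0
```

apply_moves(xyz=[[0,0,0],[0,0,0],[0,0,0],[0,0,0],[0,0,0]], rot=[[0,0,0],[0,0,0],[0,0,0],[0,0,0],[0,0,0]], hand=[0,-0.15,-0.3,-0.4,-0.4], force=50)

```text
clock: 11.65
position: [0.5322, -0.0217, 0.0329]
ee_rot: [0.002, 0.694, 0.72, -0.001]
contact_force: [-1.5, -5.4, 5.6]
width: 0.0329
gripper_force: 54.7
```

apply_moves(xyz=[[0.005,0,0],[0.006,0,0],[0.006,0,0],[0.006,0,0],[0.006,0,0],[0.006,0,0],[0,0,0]], rot=[[0,0,0],[0,0,0],[0,0,0],[0,0,0],[0,0,0],[0,0,0],[0,0,0]], hand=[-0.4,-0.4,-0.4,-0.4,-0.4,-0.4,-0.4])

```text
clock: 12.52
position: [0.5319, -0.0128, 0.0329]
ee_rot: [0.003, 0.693, 0.721, -0.002]
contact_force: [-1.4, -11.7, 5.0]
width: 0.0328
gripper_force: 56.0
```

apply_moves(xyz=[[0.006,0,0],[0.006,0,0],[0.006,0,0],[0,0,0]], rot=[[0,0,0],[0,0,0],[0,0,0],[0,0,0]], hand=[-0.4,-0.4,-0.4,-0.4])

```text
clock: 13.02
position: [0.5317, -0.0075, 0.0329]
ee_rot: [0.003, 0.693, 0.721, -0.002]
contact_force: [-1.2, -11.8, 5.5]
width: 0.0329
gripper_force: 56.1
```

apply_moves(xyz=[[0.005,0,0],[0.005,0,0],[0,0,0]], rot=[[0,0,0],[0,0,0],[0,0,0]], hand=[-0.4,-0.4,-0.4])

```text
clock: 13.4
position: [0.5316, -0.0055, 0.0329]
ee_rot: [0.003, 0.693, 0.721, -0.002]
contact_force: [-1.8, -15.7, 4.9]
width: 0.0327
gripper_force: 56.8
```

apply_moves(xyz=[[0.004,0,0],[0.004,0,0],[0,0,0],[0,0,0]], rot=[[0,0,0],[0,0,0],[0,0,0],[0,0,0]], hand=[-0.4,-0.4,-0.4,-0.4])

```text
clock: 13.9
position: [0.5315, -0.0032, 0.0329]
ee_rot: [0.003, 0.693, 0.721, -0.002]
contact_force: [-2.8, -15.6, 5.4]
width: 0.0332
gripper_force: 56.9
```

Run:
```python
from h import *
d=grab('top','top4'); s=grab('side','side4')
a=s['pixels'][130:270,240:400]; a=cv2.resize(a,(686,600),interpolation=cv2.INTER_CUBIC)
cv2.imwrite('pics/c6.png',a[:,:,::-1])
print(status.get_state()['contact_force'],status.get_state()['position'])
```

```text
[ -1.86900949 -15.87861903   5.08654744] [ 0.5315264  -0.00321443  0.03288525]
```

View pics/c6.png

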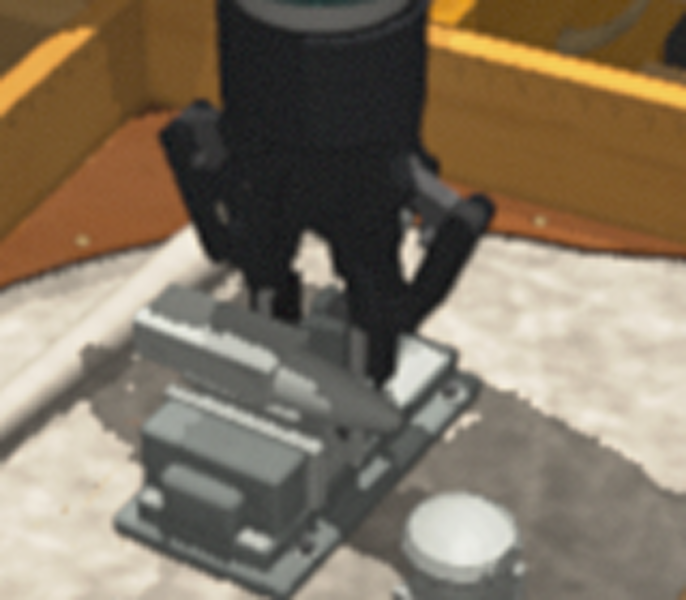

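The stake is still upright and sliding at a steady push of about 16 N, so it hasn't reached the fixed jaw yet. I'll keep pushing.

apply_moves(xyz=[[0.004,0,0],[0.004,0,0],[0,0,0]], rot=[[0,0,0],[0,0,0],[0,0,0]], hand=[-0.4,-0.4,-0.4])

```text
clock: 14.38
position: [0.5315, -0.0021, 0.0329]
ee_rot: [0.004, 0.693, 0.721, -0.003]
contact_force: [-1.5, -20.2, 4.3]
width: 0.0329
gripper_force: 57.8
```

apply_moves(xyz=[[0.004,0,0],[0.004,0,0],[0,0,0]], rot=[[0,0,0],[0,0,0],[0,0,0]], hand=[-0.4,-0.4,-0.4])

```text
clock: 14.75
position: [0.5315, -0.0013, 0.0329]
ee_rot: [0.005, 0.693, 0.721, -0.004]
contact_force: [-2.7, -26.3, 4.2]
width: 0.033
gripper_force: 59.1
```

apply_moves(xyz=[[-0.01,0,0],[-0.008,0,0],[-0.004,0,0],[0,0,0]], rot=[[0,0,0],[0,0,0],[0,0,0],[0,0,0]], hand=[-0.4,-0.4,-0.4,-0.4])

```text
clock: 15.25
position: [0.5315, -0.0015, 0.0329]
ee_rot: [0.001, 0.694, 0.72, -0.0]
contact_force: [-1.2, -3.2, 5.9]
width: 0.0328
gripper_force: 54.4
```

apply_moves(xyz=[[0,0,0],[0,0,0],[0,0,0]], rot=[[0,0,0],[0,0,0],[0,0,0]], hand=[-0.1,0.15,0.25])

```text
clock: 15.62
position: [0.5298, -0.0015, 0.0314]
ee_rot: [0.0, 0.694, 0.72, -0.001]
contact_force: [-1.4, -5.5, -0.7]
width: 0.0532
gripper_force: 2.9
```

apply_moves(xyz=[[-0.005,0,-0.05],[0,0,-0.1],[0,0,-0.1],[0,0,-0.1],[-0.1,0,-0.05],[-0.1,0,0],[-0.1,0,0],[0,0,0]], rot=[[0,0,0],[0,0,0],[0,0,0],[0,0,0],[0,0,0],[0,0,0],[0,0,0],[0,0,0]], hand=[0.25,0.25,0.25,0,-0.5,-1,-1,-1])

```text
clock: 16.62
position: [0.5344, -0.0929, 0.1526]
ee_rot: [0.001, 0.695, 0.719, 0.001]
contact_force: [-0.4, 1.9, 0.1]
width: 0.0001
gripper_force: 0.0
```

Run:
```python
from h import *
a=grab('top','top5')['pixels'][190:310,270:430]; d=grab('side','side5'); b=d['pixels'][130:270,240:400]
a=cv2.resize(a,(400,300),interpolation=cv2.INTER_CUBIC);b=cv2.resize(b,(400,350),interpolation=cv2.INTER_CUBIC)
c=np.zeros((350,800,3),np.uint8);c[:300,:400]=a;c[:,400:]=b
cv2.imwrite('pics/c7.png',c[:,:,::-1]); print(pose()[:2],status.get_state()['qpos'].round(2))
```

```text
(array([ 0.53385064, -0.09112194,  0.1521869 ]), np.float64(1.9938010633017729)) [-0.3   0.28  1.7   0.    1.16 -0.33]
```

View pics/c7.png

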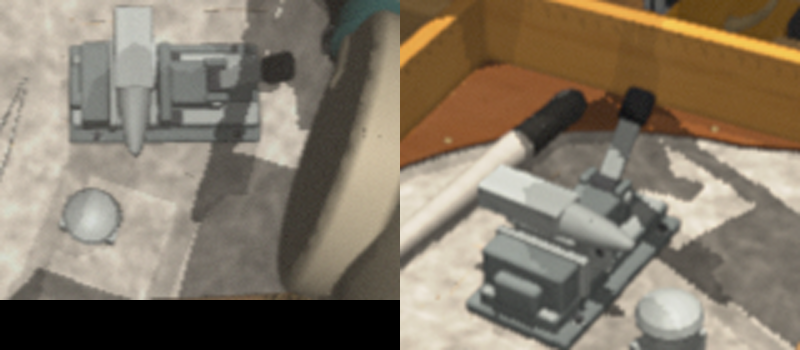

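The stake is upright and square between the jaws, and the jaw has closed on it. The lever is still raised, with its black end at about y = -65 mm. Now I press it down.

apply_moves(xyz=[[0.05,0,0.04],[0,0,0.06],[0,0,0.04],[0,0,0]], rot=[[0,0,0],[0,0,0],[0,0,0],[0,0,0]], hand=[-1,-1,-1,-1])

```text
clock: 17.23
position: [0.5323, -0.0756, 0.1085]
ee_rot: [-0.001, 0.694, 0.72, -0.001]
contact_force: [-0.3, -0.4, 0.3]
width: -0.0003
gripper_force: 0.0
```

apply_moves(xyz=[[0,0,0.014],[0,0,0.014],[0,0,0.014],[0,0,0.014],[0,0,0]], rot=[[0,0,0],[0,0,0],[0,0,0],[0,0,0],[0,0,0]], hand=[-1,-1,-1,-1,-1])

```text
clock: 17.85
position: [0.5352, -0.0809, 0.0956]
ee_rot: [0.004, 0.694, 0.72, -0.001]
contact_force: [-1.3, -6.7, 10.7]
width: -0.0002
gripper_force: 5.2
```

apply_moves(xyz=[[0,0,0.014],[0,0,0.014],[0,0,0.014],[0,0,0]], rot=[[0,0,0],[0,0,0],[0,0,0],[0,0,0]], hand=[-1,-1,-1,-1])

```text
clock: 18.35
position: [0.5343, -0.0777, 0.0812]
ee_rot: [0.001, 0.695, 0.719, 0.001]
contact_force: [0.4, 0.5, 1.4]
width: -0.0001
gripper_force: 0.6
```

apply_moves(xyz=[[0,0,0.014],[0,0,0.014],[0,0,0]], rot=[[0,0,0],[0,0,0],[0,0,0]], hand=[-1,-1,-1])

```text
clock: 18.73
position: [0.5331, -0.0767, 0.0714]
ee_rot: [-0.0, 0.695, 0.719, -0.0]
contact_force: [1.2, 1.0, 0.9]
width: 0.0003
gripper_force: 0.3
```

apply_moves(xyz=[[0,0,0.014],[0,0,0.014],[0,0,0.014],[0,0,0]], rot=[[0,0,0],[0,0,0],[0,0,0],[0,0,0]], hand=[-1,-1,-1,-1])

```text
clock: 19.23
position: [0.5329, -0.0766, 0.0587]
ee_rot: [-0.001, 0.695, 0.719, -0.0]
contact_force: [0.5, 0.4, -0.2]
width: -0.0
gripper_force: 0.2
```

apply_moves(xyz=[[0,0,0.01],[0,0,0.01],[0,0,0]], rot=[[0,0,0],[0,0,0],[0,0,0]], hand=[-1,-1,-1])

```text
clock: 19.6
position: [0.533, -0.0767, 0.053]
ee_rot: [-0.0, 0.695, 0.719, 0.0]
contact_force: [-0.9, -1.1, 1.2]
width: 0.0002
gripper_force: 0.6
```

apply_moves(xyz=[[0,0,0.008],[0,0,0.008],[0,0,0]], rot=[[0,0,0],[0,0,0],[0,0,0]], hand=[-1,-1,-1])

```text
clock: 19.98
position: [0.5333, -0.0769, 0.0522]
ee_rot: [0.001, 0.694, 0.72, 0.0]
contact_force: [-7.7, -0.4, 27.9]
width: -0.0001
gripper_force: 13.9
```

apply_moves(xyz=[[0,0,0.002],[0,0,0],[0,0,-0.02],[0,0,-0.05],[0,0,-0.1],[0,0,-0.1],[-0.1,0,-0.1],[-0.1,0,0]], rot=[[0,0,0],[0,0,0],[0,0,0],[0,0,0],[0,0,0],[0,0,0],[0,0,0],[0,0,0]], hand=[-1,-1,-1,-1,-1,-1,-1,-1])

```text
clock: 20.98
position: [0.5372, -0.1375, 0.1618]
ee_rot: [0.002, 0.694, 0.72, 0.001]
contact_force: [0.3, 0.3, 0.2]
width: 0.0002
gripper_force: 0.0
```

apply_moves(xyz=[[-0.18,0,0],[-0.18,0,0],[-0.18,0,0],[-0.18,0,0],[0,0,0],[0,0,0]], rot=[[0,0,0],[0,0,0],[0,0,0],[0,0,0],[0,0,0],[0,0,0]], hand=[-1,-1,-1,-1,-1,-1])

```text
clock: 21.72
position: [0.5401, -0.2658, 0.1602]
ee_rot: [-0.072, 0.698, 0.71, 0.066]
contact_force: [-7.9, 110.2, 37.1]
width: 0.0001
gripper_force: 57.1
```

Run:
```python
from h import *
a=grab('top','top6')['pixels'][195:295,285:415]; d=grab('side','side6'); b=d['pixels'][150:270,250:400]
a=cv2.resize(a,(400,308),interpolation=cv2.INTER_CUBIC);b=cv2.resize(b,(800,640),interpolation=cv2.INTER_CUBIC)[:,200:600]
a=cv2.resize(a,(390,300));b=cv2.resize(d['pixels'][150:270,250:400],(410,328),interpolation=cv2.INTER_CUBIC)
c=np.zeros((328,800,3),np.uint8);c[:300,:390]=a;c[:,390:]=b
cv2.imwrite('pics/c8.png',c[:,:,::-1]); print(pose()[:2])
```

```text
(array([ 0.54008079, -0.26580413,  0.16015642]), np.float64(1.1087363798171548))
```

View pics/c8.png

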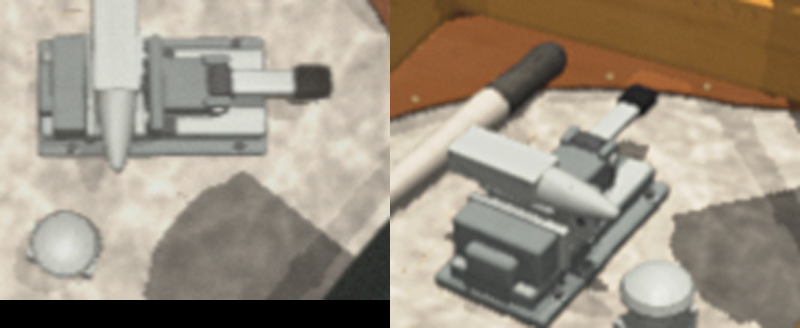

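The lever is down level and the stake is held square. But my retreat ran the closed fingers into furniture on the right (110 N on the wrist), so I'm backing off straight away.

apply_moves(xyz=[[0.2,0,0],[0.15,0,0],[0.1,0,-0.1],[0,0,-0.1],[0,0,0],[0,0,0]], rot=[[0,0,0],[0,0,0],[0,0,0],[0,0,0],[0,0,0],[0,0,0]], hand=[-1,-1,-1,-1,-1,-1])

```text
clock: 22.58
position: [0.5378, -0.2176, 0.2181]
ee_rot: [-0.001, 0.695, 0.719, -0.0]
contact_force: [-0.2, -0.3, -0.2]
width: -0.0
gripper_force: 0.0
```

Run:
```python
from h import *
d=grab('top','top7'); s=grab('side','side7')
print(status.get_state()['position'],status.get_state()['contact_force'].round(1))
# lever end black blob
g=d['pixels'].max(2)[205:235,370:402]; m=(g<75).astype(np.uint8)
n,l,st,c=cv2.connectedComponentsWithStats(m)
for i in range(1,n):
    if st[i,4]>10: print('top',c[i]+[370,205],st[i,4])
x0,x1,y0,y1=320,360,160,200
m=(s['pixels'].max(2)[y0:y1,x0:x1]<75).astype(np.uint8); n,l,st,c2=cv2.connectedComponentsWithStats(m)
for i in range(1,n):
    if st[i,4]>10: print('side',c2[i]+[x0,y0],st[i,4])
# change check elsewhere versus start, top: bystanders
d0=load('top0'); df=cv2.absdiff(d['pixels'],d0['pixels']).max(2)
for n_,(u0,u1,v0,v1) in dict(mandrel=(255,415,165,185),block=(205,255,175,220),tweez=(255,285,220,285),cut=(205,262,255,310),pli=(205,290,305,335),dome=(285,325,260,295),brush=(320,410,300,320)).items():
    print(n_,(df[v0:v1,u0:u1]>60).mean().round(3))
```

```text
[ 0.53748235 -0.21772427  0.21741247] [ 0.1  1.1 -0.6]
top [388.70707071 222.34343434] 99
side [342.26923077 173.34615385] 26
side [343.2605042  184.33613445] 119
mandrel 0.0
block 0.0
tweez 0.0
cut 0.0
pli 0.0
dome 0.095
brush 0.709
```

Run:
```python
from h import *
d=load('top7');s=load('side7')
o1,r1=ray(d,388.7,222.3);o2,r2=ray(s,343.3,184.3)
t=np.linalg.lstsq(np.c_[r1,-r2],o2-o1,rcond=None)[0]; print(o1+r1*t[0],o2+r2*t[1])
df=cv2.absdiff(s['pixels'],load('side0')['pixels']).max(2)
print('dome',(df[243:293,325:365]>60).mean(),'brush',(df[215:285,390:440]>60).mean())
# stake heel in top view: bright region edges
p=load('top6')['pixels'].astype(int)
# vice features: moving jaw block displacement via front strip row profile at v=222
for v in (230,238): print(v,p[v,295:385].mean(1).astype(int).tolist())
```

```text
[ 0.53276166 -0.08487749  0.05300113] [ 0.52801115 -0.08711395  0.05229956]
dome 0.0485 brush 0.6934285714285714
230 [199, 189, 152, 129, 144, 146, 145, 138, 143, 153, 155, 153, 155, 152, 154, 152, 150, 141, 124, 158, 179, 149, 129, 140, 161, 176, 191, 202, 204, 205, 197, 193, 179, 163, 151, 164, 191, 171, 122, 100, 124, 142, 150, 143, 128, 130, 133, 134, 132, 132, 132, 133, 131, 135, 132, 133, 130, 124, 106, 97, 100, 106, 114, 114, 106, 107, 124, 146, 144, 140, 137, 138, 138, 134, 135, 137, 136, 132, 145, 167, 174, 172, 170, 171, 176, 179, 180, 175, 168, 166]
238 [194, 180, 145, 127, 161, 185, 180, 141, 99, 96, 96, 99, 101, 100, 97, 97, 98, 94, 102, 170, 191, 170, 164, 147, 143, 165, 185, 201, 206, 201, 196, 184, 166, 145, 131, 180, 204, 192, 139, 89, 83, 90, 95, 95, 102, 104, 102, 103, 127, 180, 206, 211, 210, 208, 210, 209, 210, 210, 208, 207, 210, 211, 210, 209, 209, 208, 210, 210, 208, 209, 210, 210, 212, 210, 210, 208, 209, 196, 162, 178, 211, 211, 210, 209, 207, 206, 205, 203, 206, 212]
```

The lever end triangulates to z ≈ 52 mm at y ≈ -86 mm, so the lever is level and the slide block has not slipped back. The jaw plates are about 24 mm apart on the foot. Signing off.

Run:
```python
from h import *
r=job.sign_off(); print(r)
```

```text
the job is handed in; nothing more can be done
None
```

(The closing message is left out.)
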